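# Hold a tube block against a shaker's sprung stop for fastening

## Task

Pick up the long, full-height aluminium tube block with two rows of five wells and set it flat on the shaker's deck, between the two low guide rails and clear of the sprung stop bar. Then slide it square against the stop bar and press steadily with about 11 N, which brings the bar's pointer midway between the two ribs beside it, without ever driving the bar to the end of its travel. Finish while still holding the block pressed like this, so that a colleague can drive the fixing screws, and leave everything else on the bench where it is.

Things in the scene. Friction and masses are not known exactly. Their poses are not given: they have to be found in the camera images.
- tube_block_mid (a point): centre of the tube block to be fitted: a loose plain aluminium block 90 (its x) x 50 (its y) x 50 mm (its z, up), about 0.4 kg, with ten small dark wells in two rows of five in its top. The point lies half-way up, 25 mm above its underside. It may be used either way round.
- shaker: white bench shaker, fixed, 300 (x) x 200 (y) mm; origin at the centre of its underside, z up. Its x axis, along its middle line, is the pushing direction, from the display end to the stop bar. Flat aluminium deck 90 mm above the bench, x = -87 to 147 mm. Behind the bar stands a fixed bracket, 80 mm wide, 34 mm above the deck, front face at x = 95 mm.
- deck_mid (a point): point on the deck surface, midway between the two guide rails and midway along them (x = -10 mm, y = 0, z = 90 mm of the shaker; axes as the shaker's). The rails run along x for 100 mm, stand 8 mm above the deck, 6 mm thick, inner faces 60 mm apart.
- ribs_mid (a point): point midway between the two thin ribs that mark the right range for the stop bar's pointer (x = 66, y = 56 mm of the shaker, 14 mm above the deck, at their top). The ribs are 8 mm apart (x = 62 and 70 mm), 24 mm long across, 14 mm tall, on the +y side of the bar.
- stop_bar: sprung steel stop bar, 68 mm wide (y), 14 thick (x), 1 to 30 mm above the deck; axes as the shaker's. Origin: lower middle of its front face, at rest at x = 55 mm of the shaker. Slides along +x, springs 1 N per mm from 0, end at 20 mm. A thin pointer in line with the front face sticks out to +y over the ribs: over the first at 7 mm (7 N), the second at 15 mm (15 N).
- short_block_mid (a point): centre (25 mm up) of another aluminium block, 60 x 50 x 50 mm, with four large wells; not the one wanted; bystander
- low_block_mid (a point): centre (12.5 mm up) of another aluminium block, 90 x 50 x 25 mm, with three large wells in one row; not the one wanted; bystander
- reagent_bottle: white screw-cap bottle, 48 mm diameter, 90 mm tall; bystander; origin at the centre of its underside
- driver: screwdriver with black handle, 180 mm long, lying; bystander
- reservoir: clear open trough 130 x 55 x 35 mm; bystander; origin at the centre of its underside
- tip_box: grey box of white tips 120 x 85 x 51 mm; bystander; origin at the centre of its underside
- screw_dish: shallow white dish 70 mm across, 18 mm tall; bystander; origin at the centre of its underside
- tube_block: the same tube block; origin at the centre of its underside, axes as above
There are look-alikes about, which are no part of the job. What is shaped like the tube_block but blue or orange is not meant.

How it is judged:
By the outcome, as a careful person would: the job done as asked, in the order asked, and still so for the second after the job is handed in, while the arm keeps its last pose, push and grip.
It also fails if it takes over 45 s, if anything falls off the work surface, if the arm or the gripper's body presses on something with over 40 N, if the wrist force passes 120 N, or if a joint passes its speed limit or range.

## Robot

A 6-joint arm with a two-finger parallel gripper is mounted at the origin on the work surface. World frame = base frame: x ahead of the robot, y to its left, z up, the work surface at z = 0. Lengths are in m, angles in rad, forces in N, time in s.
With the tool pointing down it reaches from about 0.25 to 0.775 m from the base axis. Payload 4 kg.
Tool frame: the origin (TCP) lies at the very end of the fingers, on their centre line; the grasp point (between the pads) lies 19 mm behind it (hold_point_z is the distance from the TCP to the grasp point, in m); z points along the fingers, y is the direction in which the jaws open and shut (so a half turn about z gives the same grasp; the last joint's range is limited). The gripper opens to 94 mm and grips with 3 to 60 N. Pads are 16 mm wide; open, the fingers measure 119 mm over their backs; the gripper's body (75 mm by 177 mm) begins 78 mm behind the grasp point.
Start: joints at [-1.41, 0.087, 1.371, -0, 1.684, -0.103], TCP at [0.143, -0.531, 0.206] pointing down, gripper open.
Joint ranges: [-3.1, 3.1], [-0.76, 2.03], [0.27, 2.55], [-1.08, 4.22], [0.17, 2.65], [-2.57, 2.57]. Speed limits (rad/s): [2.79, 2.79, 3.14, 3.14, 3.14, 3.14].

## Interface

Orientations are given as a rotation vector (axis times angle).
In Python, from bench import * gives the robot as it stands.
- The arm moves only by the tool step_arm, never from a script. Its argument "series" is a list of rows, each a list of 2 entries, a list of its own where there are three numbers: the shift along the tool's x, y, z in cm, then the turn about the tool's z in degrees. In form: [[[tx, ty, tz], turn], ...]. A call has 1 to 12 rows; each row shifts and turns the pose as measured when the row begins, along the tool's axes as they then stand; what a row does not reach is not made up. A row lasts 1/8 s, in which the tool goes at most 62.5 mm and 10.7 degrees, less where a joint would pass 70% of its speed; a pose out of reach is approached as far as the arm can. A call with a gripper value outside its range is refused whole. "hand" is the gripper command: -1 is fully open, 1 is shut, values between are in proportion, set as the call begins (left out, the last holds). The fingers move at their own pace and stop on an object; "newtons" is the grip in N (left out, the last holds). Time passes only in rows, so rows that do not move let the fingers close. It gives the time, the measured TCP pose, the force and the opening at its end, in the units of the state.
- get_obs(): the state, without advancing time (a new reading comes with each control period).
- read_camera(name): name is "scene" or "top"; returns a dict with "pixels" (384x512x3 uint8, red, green, blue), "fx", "fy", "cx", "cy" (pixels), "extrinsics" (4x4, takes a point from camera to world coordinates). Camera axes: x right, y up, looking along -z (the intrinsics and any distortion apply to the point x, -y, -z); pixel columns grow to the right and rows downward; lengths in m; the calibration is good to about 2 mm. A picture is of the moment at which its call begins. There is no depth.
- finish_job(): hands the job in, once; it reports no verdict.
Trained networks look in a picture, given as the dict that the camera call returned (one of the last four; its "shot" number tells which), for a name from the list of things; names that differ only in an ending like _2 or _b are one class to them, and where a whole thing is asked for, a point or a joint stands for the part that bears it (a point fixed in the world has none). Each returns a list of dicts, best first, with "conf" (0 to 1); they miss things now and then, are a little off and sometimes report something else, mostly with a low value. They report only what shows in the picture. A call takes as long as a camera call. They do not tell look-alikes from the thing itself.
- look_for(query, picture): "pixel" ([row, column] in pixels, amid what is visible of it).
- trace(query, picture): "mask" (384x512 bool, what is visible of it) and "pixel" ([row, column] in pixels, amid what is visible of it).
The state is a dict: "clock": time; "qpos": joint angles; "qd": joint speeds; "tau": joint torques, N m; "tcp_pos": TCP position; "orientation": TCP orientation; "contact_force": force on the tool from outside, world axes, zero at the start; "torque": the same for the moment, N m; "gripper_width": opening from 0.0 (shut) to 1.0 (fully open).
Only numpy, scipy, OpenCV 4.12 (cv2) and the standard library are available. Lean on these libraries where they do the work, as an engineer would, in place of code of your own. Each camera call takes 0.05 s, during which the arm holds its last target. There are 200 camera calls.

## Working session

There is one attempt and no reset: what is moved stays moved. The work goes in short steps, Python scripts to look and compute and a tool call to move; the robot and the scene stay as the last step left them, time stands still between calls to the robot, and variables do not carry over. Pictures are saved under pics/ and viewed, about 8 in all and at most 12, crops included, and the job is handed in when it is done.

Besides the shell and the picture viewer there is one more tool, called after "Emit:" by a JSON object that holds its "op" and its "data", one argument or row to a line. step_arm: Moves the arm, as the interface text tells. Its arguments: {"type":"object","properties":{"series":{"type":"array"},"hand":{"type":"number"},"newtons":{"type":"number"}},"required":["series"]}

```bash
mkdir -p pics; ls; cat > h.py <<'E'
from bench import *
import numpy as np, cv2
from scipy.spatial.transform import Rotation as R
def px2ray(c,rc):
    E=np.array(c["extrinsics"]); r,cc=rc
    d=np.array([(cc-c["cx"])/c["fx"],-(r-c["cy"])/c["fy"],-1.])
    return E[:3,3],E[:3,:3]@d
def atz(c,rc,z):
    o,d=px2ray(c,rc); return o+d*(z-o[2])/d[2]
def proj(c,P):
    E=np.array(c["extrinsics"]); p=(np.atleast_2d(P)-E[:3,3])@E[:3,:3]
    return np.c_[c["cy"]-c["fy"]*p[:,1]/-p[:,2], c["cx"]+c["fx"]*p[:,0]/-p[:,2]]
def save(c,n,crop=None,s=1):
    im=c["pixels"][...,::-1]
    if crop: im=im[crop[0]:crop[1],crop[2]:crop[3]]
    cv2.imwrite("pics/"+n,cv2.resize(im,None,fx=s,fy=s,interpolation=cv2.INTER_CUBIC))
E
python3 - <<'E'
from h import *
o=get_obs(); print({k:np.round(v,3).tolist() for k,v in o.items()})
for n in("scene","top"):
    c=read_camera(n); save(c,n+"0.png",s=1.5); print(n,[k for k in c],c["fx"],c["cx"],c["cy"],np.round(c["extrinsics"],3).tolist())
    for q in("tube_block_mid","deck_mid","ribs_mid","stop_bar","shaker","short_block_mid","low_block_mid","reagent_bottle","tip_box","driver","reservoir","screw_dish"):
        print(q,[(np.round(d["pixel"]).tolist(),round(d["conf"],2)) for d in look_for(q,c)])
E
```

```text
pics
{'clock': 0.0, 'qpos': [-1.41, 0.088, 1.372, -0.0, 1.684, -0.103], 'qd': [-0.001, 0.002, 0.0, 0.001, -0.0, 0.0], 'tau': [0.002, -34.017, -30.242, 0.072, 0.033, -0.0], 'tcp_pos': [0.143, -0.53, 0.204], 'orientation': [-3.112, -0.413, 0.0], 'contact_force': [-0.593, -0.186, 0.094], 'torque': [0.019, -0.036, 0.012], 'gripper_width': 1.0}
scene ['pixels', 'fx', 'fy', 'cx', 'cy', 'extrinsics', 'shot'] 356.0783421730772 256.6742805661085 191.91371642967798 [[-0.609, -0.598, 0.522, 1.123], [0.793, -0.447, 0.413, 0.548], [-0.014, 0.666, 0.746, 0.971], [0.0, 0.0, 0.0, 1.0]]
tube_block_mid [([195.0, 357.0], 0.96), ([145.0, 232.0], 0.9), ([240.0, 212.0], 0.76), ([178.0, 240.0], 0.74), ([189.0, 275.0], 0.57)]
deck_mid [([238.0, 299.0], 0.76)]
ribs_mid [([234.0, 303.0], 0.85)]
stop_bar [([238.0, 293.0], 0.67)]
shaker [([240.0, 303.0], 0.88)]
short_block_mid [([180.0, 191.0], 0.81)]
low_block_mid [([154.0, 197.0], 0.68), ([238.0, 289.0], 0.68)]
reagent_bottle [([215.0, 186.0], 0.49)]
tip_box [([230.0, 391.0], 0.69)]
driver [([170.0, 140.0], 0.55)]
reservoir [([210.0, 148.0], 0.74)]
screw_dish [([207.0, 218.0], 0.74)]
top ['pixels', 'fx', 'fy', 'cx', 'cy', 'extrinsics', 'shot'] 378.1824697018491 254.77873206613032 189.08299707518657 [[0.018, 0.994, -0.106, 0.389], [-1.0, 0.02, 0.017, 0.053], [0.019, 0.106, 0.994, 1.264], [0.0, 0.0, 0.0, 1.0]]
tube_block_mid [([130.0, 256.0], 0.96), ([269.0, 168.0], 0.94), ([222.0, 240.0], 0.92), ([212.0, 284.0], 0.72), ([258.0, 324.0], 0.68)]
deck_mid [([182.0, 185.0], 0.83)]
ribs_mid [([182.0, 184.0], 0.74), ([210.0, 282.0], 0.66)]
stop_bar [([165.0, 186.0], 0.63)]
shaker [([184.0, 179.0], 0.77)]
short_block_mid [([184.0, 183.0], 0.62)]
low_block_mid [([214.0, 354.0], 0.57)]
reagent_bottle [([142.0, 288.0], 0.52)]
tip_box []
driver [([162.0, 379.0], 0.61), ([209.0, 284.0], 0.47)]
reservoir [([125.0, 332.0], 0.83)]
screw_dish [([171.0, 277.0], 0.56), ([141.0, 288.0], 0.38)]
```

View pics/scene0.png

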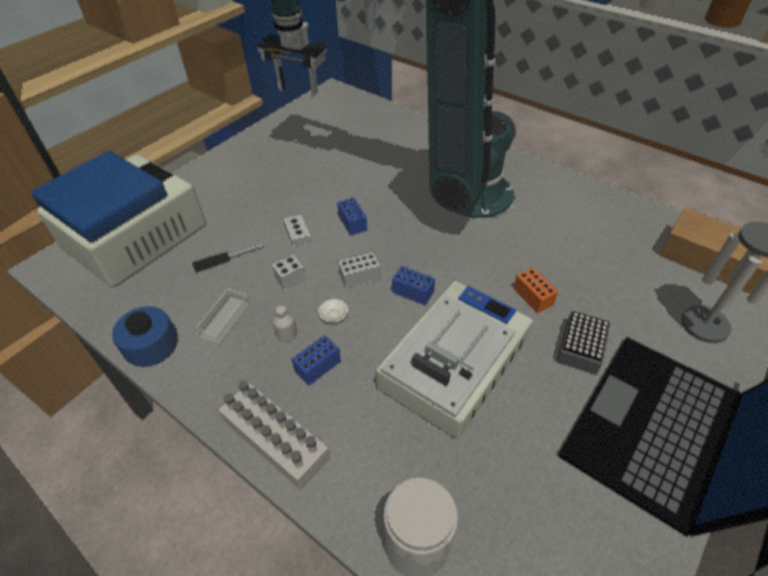

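View pics/top0.png

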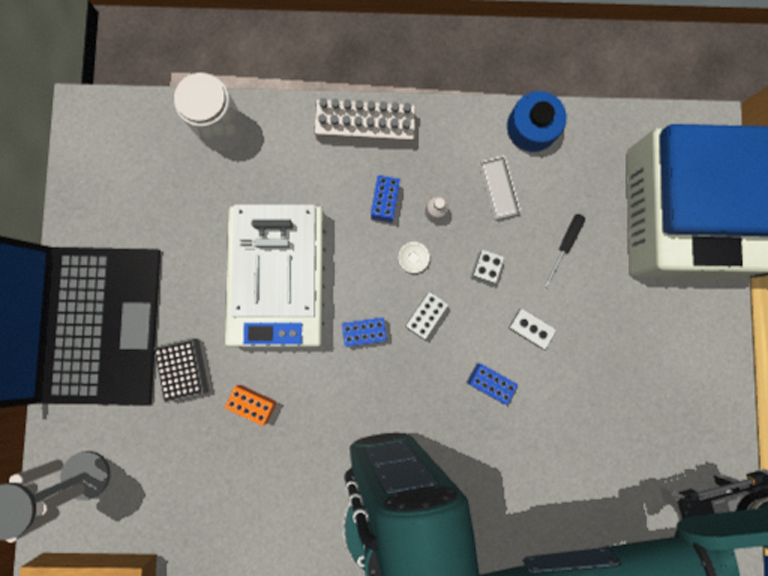

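The target is the plain aluminium ten-well block at about (178,240) in scene and (211,285) in top. The blue and orange ones are look-alikes. Next I fit the poses from both views.

```bash
cat >> h.py <<'E'
from scipy.optimize import least_squares
def wells(c,x0,x1,y0,y1,n=10):
    "dark well centroids in a window (rows x0:x1, cols y0:y1)"
    g=cv2.cvtColor(c["pixels"],cv2.COLOR_RGB2GRAY)[x0:x1,y0:y1]
    return g
E
python3 - <<'E'
from h import *
cs={n:read_camera(n) for n in("scene","top")}
near={"scene":(178,240),"top":(211,285)}
M={}
for n,c in cs.items():
    t=trace("tube_block_mid",c)
    for d in t:
        rgb=c["pixels"][d["mask"]].mean(0).round()
        print(n,np.round(d["pixel"]),round(d["conf"],2),d["mask"].sum(),rgb)
    b=min(t,key=lambda d:np.hypot(*(np.array(d["pixel"])-near[n])))
    M[n]=b["mask"]
def box(p,L=(.09,.05,.05)):
    x,y,z,w=p; s=np.array([[i,j,k] for i in(-.5,.5) for j in(-.5,.5) for k in(-.5,.5)])*L
    return s@R.from_euler("z",w).as_matrix().T+[x,y,z]
def res(p):
    o=[]
    for n,m in M.items():
        h=cv2.convexHull(proj(cs[n],box(p))[:,::-1].astype(np.float32))[:,0]
        hm=cv2.convexHull(np.argwhere(m)[:,::-1].astype(np.float32))[:,0]
        for a in np.linspace(0,2*np.pi,48,endpoint=False):
            u=np.array([np.cos(a),np.sin(a)]); o.append((h@u).max()-(hm@u).max()-.5*0)
    return np.array(o)
p0=atz(cs["top"],near["top"],.025)
best=min((least_squares(res,[p0[0],p0[1],.025,w],x_scale=[.01,.01,.01,.1],diff_step=1e-3) for w in np.arange(0,3.1,.4)),key=lambda r:r.cost)
print("block x y zmid yaw",best.x.round(4),np.degrees(best.x[3]),"rms px",np.sqrt((best.fun**2).mean()))
c=cs["top"]; a=c["pixels"][125:240,140:300]; b=cs["scene"]["pixels"][160:300,220:370]
im=np.zeros((580,1,3),np.uint8)
A=cv2.resize(c["pixels"][130:240,145:230],None,fx=5,fy=5,interpolation=cv2.INTER_CUBIC)
B=cv2.resize(cs["scene"]["pixels"][185:290,250:360],None,fx=5,fy=5,interpolation=cv2.INTER_CUBIC)[:550]
B=cv2.copyMakeBorder(B,0,550-B.shape[0],0,0,cv2.BORDER_CONSTANT)
cv2.imwrite("pics/shk.png",np.hstack([A[:, :425],B[:,:375]])[...,::-1]); 
cv2.imwrite("pics/shk_top.png",A[...,::-1]);cv2.imwrite("pics/shk_scene.png",B[...,::-1])
print(A.shape,B.shape)
E
```

```text
scene [195. 359.] 0.87 549 [126.  72.  43.]
scene [242. 212.] 0.84 654 [ 54.  67. 104.]
scene [180. 241.] 0.81 444 [120. 121. 116.]
scene [190. 277.] 0.57 501 [ 51.  64. 102.]
scene [144. 233.] 0.53 320 [ 50.  64. 101.]
top [221. 242.] 0.91 443 [ 72. 101. 169.]
top [136. 255.] 0.82 491 [ 66.  92. 154.]
top [212. 284.] 0.78 430 [179. 181. 175.]
top [255. 326.] 0.55 507 [ 67.  93. 158.]
block x y zmid yaw [ 0.4537 -0.0637  0.0252  2.6178] 149.990203153728 rms px 1.5660270195761425
(550, 425, 3) (550, 550, 3)
```

View pics/shk_top.png

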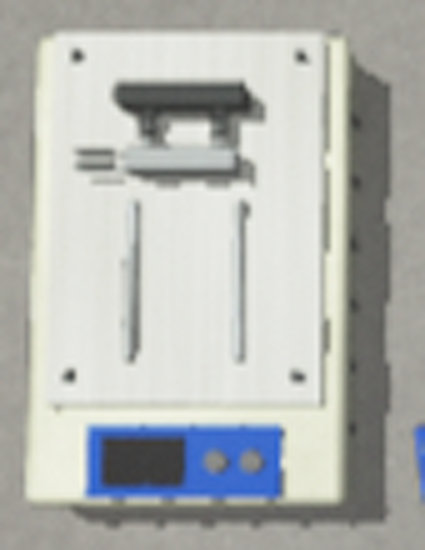

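View pics/shk_scene.png

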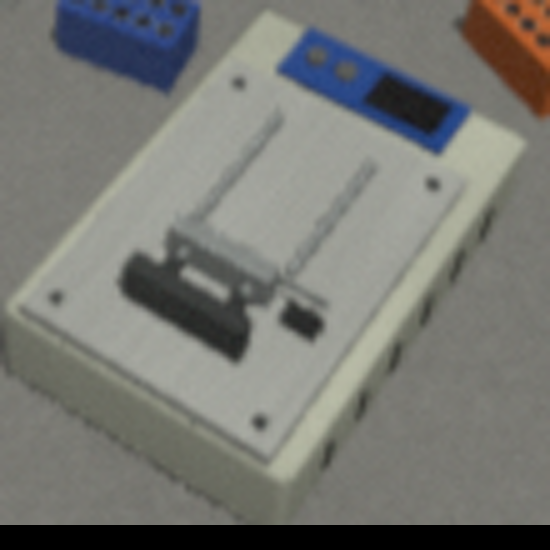

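The ten-well block fits well in both views: centre 25 mm up, yaw 150°. In the crops the deck screws, deck corners and rail ends show clearly. Top crop: screws (78,55), (302,56), (69,376), (298,376); rails from (135,203) to (131,358) and (243,207) to (239,360). I'll fit the shaker to these.

```bash
python3 - <<'E'
from h import *
cs={n:read_camera(n) for n in("scene","top")}
off={"top":(130,145),"scene":(185,250)}
# (view,col,row,kind,sx,sy)
D=[("top",78,55,"s",1,1),("top",302,56,"s",1,-1),("top",69,376,"s",-1,1),("top",298,376,"s",-1,-1),
("scene",433,184,"s",-1,1),("scene",238,82,"s",-1,-1),("scene",56,297,"s",1,-1),("scene",260,422,"s",1,1),
("top",135,203,"r",1,1),("top",131,358,"r",-1,1),("top",243,207,"r",1,-1),("top",239,360,"r",-1,-1),
("scene",373,163,"r",-1,1),("scene",279,113,"r",-1,-1),
("top",56,33,"d",1,1),("top",323,35,"d",1,-1),("top",48,403,"d",-1,1),("top",322,405,"d",-1,-1),
("scene",467,180,"d",-1,1),("scene",20,308,"d",1,-1),("scene",268,460,"d",1,1)]
def loc(q,k,sx,sy):
    if k=="s": return [q[6] if sx>0 else q[5],sy*q[4],q[2]]
    if k=="r": return [40 if sx>0 else -60,33*sy,q[2]+7]
    return [147 if sx>0 else -87,sy*q[7],q[2]]
def res(q):
    o=[]
    for v,cx,ry,k,sx,sy in D:
        l=np.array(loc(q,k,sx,sy))/1000
        P=R.from_euler("z",q[3]).apply([l[0],l[1],0])+[q[0]/1000,q[1]/1000,l[2]]
        r,c=proj(cs[v],P)[0]
        o+=[r-((ry+.5)/5-.5+off[v][0]),c-((cx+.5)/5-.5+off[v][1])]
    return o
f=least_squares(res,[500,260,90,0,75,-70,130,90],loss="soft_l1")
print(f.x.round(3)); r=np.array(res(f.x)).reshape(-1,2); print("rms",np.sqrt((r**2).mean())); print(r.round(1).tolist())
q=f.x; W=lambda x,y:(R.from_euler("z",q[3]).apply([x,y,0])[:2]+q[:2])/1000
for x in(-10,-15,21): print("shaker x",x,W(x,0).round(4),"reach",np.hypot(*W(x,0)))
o=get_obs(); T=R.from_rotvec(o["orientation"]).as_matrix(); print(np.degrees(np.arctan2(T[1,0],T[0,0])),"shaker yaw",np.degrees(q[3]))
yw=np.degrees(2.6178); g=np.array([.4537,-.0637]); 
print("tool delta to block (cm)",(T.T@np.r_[g-o["tcp_pos"][:2],0]*100).round(2))
E
```

```text
[ 5.30358e+02  2.60659e+02  8.96620e+01  2.20000e-02  7.03710e+01
 -7.04330e+01  1.31780e+02  8.45750e+01]
rms 0.43335356285195126
[[0.6, -0.1], [0.4, -0.1], [0.5, 0.3], [0.3, 0.1], [0.4, -0.3], [0.4, -0.3], [0.3, -0.5], [0.3, -0.2], [-0.6, -0.6], [0.5, -0.4], [-1.4, -0.9], [0.1, -0.5], [-0.2, -0.4], [0.1, -0.0], [0.2, -0.1], [-0.1, 0.2], [0.5, -0.3], [-0.1, -0.2], [-0.2, -0.4], [-0.7, -0.3], [-0.5, -0.2]]
shaker x -10 [0.5204 0.2604] reach 0.5818948205210225
shaker x -15 [0.5154 0.2603] reach 0.577378742108925
shaker x 21 [0.5514 0.2611] reach 0.6100630115575153
15.114585112789236 shaker yaw 1.2774705620242257
tool delta to block (cm) [ 42.14 -37.02  -0.  ]
```

Shaker is at about (0.530, 0.261), yaw 1.3°, deck 89.7 mm up. I go above the block and turn.

Emit:
{"op": "step_arm", "data": {
  "series": [
    [[4.2,-3.7,0],0],
    [[4.2,-3.7,0],0],
    [[4.2,-3.7,0],0],
    [[4.2,-3.7,0],0],
    [[4.2,-3.7,0],0],
    [[4.2,-3.7,0],0],
    [[4.2,-3.7,0],0],
    [[4.2,-3.7,0],0],
    [[4.2,-3.7,0],0],
    [[4.2,-3.7,0],0],
    [[0,0,0],9],
    [[0,0,0],9]
  ],
  "hand": -1,
  "newtons": 50
}}

```text
clock: 3.1
tcp_pos: [0.4629, -0.0497, 0.2064]
orientation: [3.138, -0.095, 0.011]
contact_force: [-0.9, -0.5, -0.4]
gripper_width: 1.001
```

Emit:
{"op": "step_arm", "data": {
  "series": [
    [[0,0,0],9],
    [[0,0,0],9],
    [[0,0,0],9],
    [[0,0,0],0]
  ]
}}

```text
clock: 3.6
tcp_pos: [0.463, -0.0488, 0.2065]
orientation: [3.026, -0.844, 0.012]
contact_force: [0.5, -0.3, -0.4]
gripper_width: 0.999
```

```bash
cat >> h.py <<'E'
def delta(goal,yaw):
    "cm shift along tool axes and turn (deg) to put TCP at goal with tool-x yaw"
    o=get_obs(); T=R.from_rotvec(o["orientation"]).as_matrix(); y=np.degrees(np.arctan2(T[1,0],T[0,0]))
    print("t",round(o["clock"],2),"tcp",np.round(o["tcp_pos"],4),"yaw",round(y,2),"q",np.round(o["qpos"],2),"F",np.round(o["contact_force"],2),"w",round(o["gripper_width"],3))
    print("shift cm",(T.T@(np.array(goal)-o["tcp_pos"])*100).round(2),"turn",round(y-yaw,2))
E
python3 - <<'E'
from h import *
delta([.4537,-.0637,.016],-30)
c=read_camera("scene"); save(c,"s1.png",(110,240,180,310),5)
E
```

```text
t 3.6 tcp [ 0.463  -0.0488  0.2065] yaw -31.18 q [-0.23 -0.11  1.56 -0.    1.68  1.89] F [ 0.46 -0.29 -0.45] w 0.999
shift cm [-0.17  1.79 19.05] turn -1.18
```

View pics/s1.png

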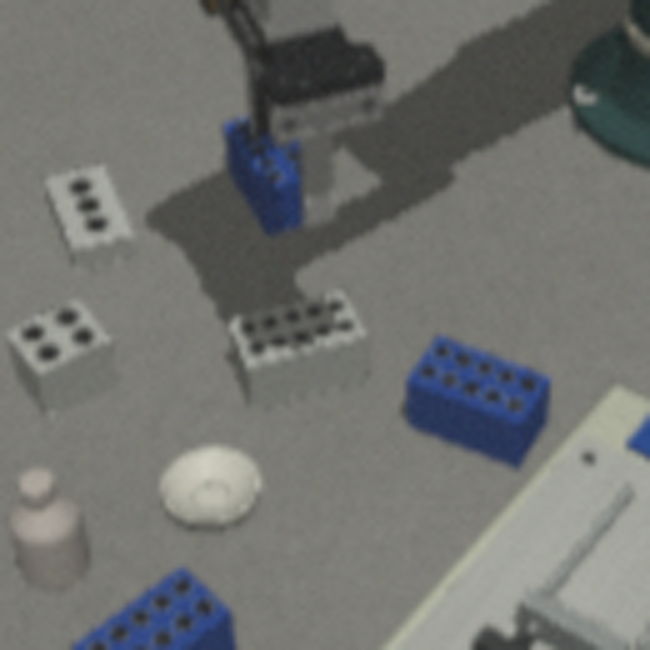

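The picture shows the gripper above the bench with open ground around the block, whose top is centred at about crop (300,320). I correct and descend.

Emit:
{"op": "step_arm", "data": {
  "series": [
    [[-0.2,1.8,3],-1.2],
    [[0,0,4],0],
    [[0,0,4],0],
    [[0,0,3],0],
    [[0,0,0],0]
  ]
}}

```text
clock: 4.28
tcp_pos: [0.4541, -0.0645, 0.0645]
orientation: [3.04, -0.792, 0.019]
contact_force: [-0.2, 0.3, 1.0]
gripper_width: 1.004
```

```bash
python3 - <<'E'
from h import *
delta([.4537,-.0637,.016],-30)
E
```

```text
t 4.28 tcp [ 0.4541 -0.0645  0.0645] yaw -29.19 q [-0.26 -0.05  1.8  -0.    1.38  1.82] F [-0.17  0.26  0.95] w 1.004
shift cm [-0.13 -0.04  4.85] turn 0.81
```

Emit:
{"op": "step_arm", "data": {
  "series": [
    [[-0.1,0,2.5],0.8],
    [[0,0,2.3],0],
    [[0,0,0],0]
  ]
}}

```text
clock: 4.65
tcp_pos: [0.4577, -0.0652, 0.0207]
orientation: [3.036, -0.807, 0.033]
contact_force: [0.2, 0.3, 0.3]
gripper_width: 1.0
```

Emit:
{"op": "step_arm", "data": {
  "series": [
    [[0,0,0],0],
    [[0,0,0],0],
    [[0,0,0],0],
    [[0,0,0],0],
    [[0,0,0],0],
    [[0,0,0],0]
  ],
  "hand": 1,
  "newtons": 50
}}

```text
clock: 5.4
tcp_pos: [0.4614, -0.0664, 0.0263]
orientation: [3.035, -0.805, 0.048]
contact_force: [0.2, -0.1, -0.0]
gripper_width: 0.53
```

```bash
python3 - <<'E'
from h import *
delta([.4537,-.0637,.016],-30)
o=get_obs(); print(R.from_rotvec(o["orientation"]).as_matrix().round(3))
E
```

```text
t 5.4 tcp [ 0.4614 -0.0664  0.0263] yaw -29.71 q [-0.26 -0.01  1.84 -0.    1.28  1.83] F [ 0.19 -0.05 -0.02] w 0.53
shift cm [-0.83  0.16  1.01] turn 0.29
[[ 0.868 -0.495  0.029]
 [-0.495 -0.869 -0.009]
 [ 0.03  -0.007 -1.   ]]
```

The grip holds at a width of 0.53 (about 50 mm). The TCP crept up and outward during the idle rows, so I check whether that goes on.

Emit:
{"op": "step_arm", "data": {
  "series": [
    [[0,0,0],0],
    [[0,0,0],0]
  ]
}}

```text
clock: 5.65
tcp_pos: [0.4614, -0.0663, 0.0263]
orientation: [3.036, -0.805, 0.047]
contact_force: [-0.0, -0.2, -0.1]
gripper_width: 0.533
```

```bash
python3 - <<'E'
from h import *
delta([.4537,-.0637,.016],-30)
for _ in range(3): 
    c=read_camera("scene"); o=get_obs(); print(np.round(o["tcp_pos"],4),o["orientation"].round(3) if hasattr(o["orientation"],"round") else o["orientation"],np.round(o["contact_force"],1))
save(c,"s2.png",(110,240,180,310),5)
E
```

```text
t 5.65 tcp [ 0.4614 -0.0663  0.0263] yaw -29.7 q [-0.26 -0.01  1.84 -0.    1.28  1.83] F [-0.05 -0.25 -0.05] w 0.533
shift cm [-0.83  0.16  1.  ] turn 0.3
[ 0.4614 -0.0663  0.0263] [ 3.036 -0.805  0.047] [ 0.2 -0.3  0.6]
[ 0.4614 -0.0663  0.0263] [ 3.036 -0.805  0.047] [-0.4 -0.8 -0.1]
[ 0.4614 -0.0664  0.0263] [ 3.035 -0.805  0.047] [-0.  -0.9 -0.1]
```

View pics/s2.png

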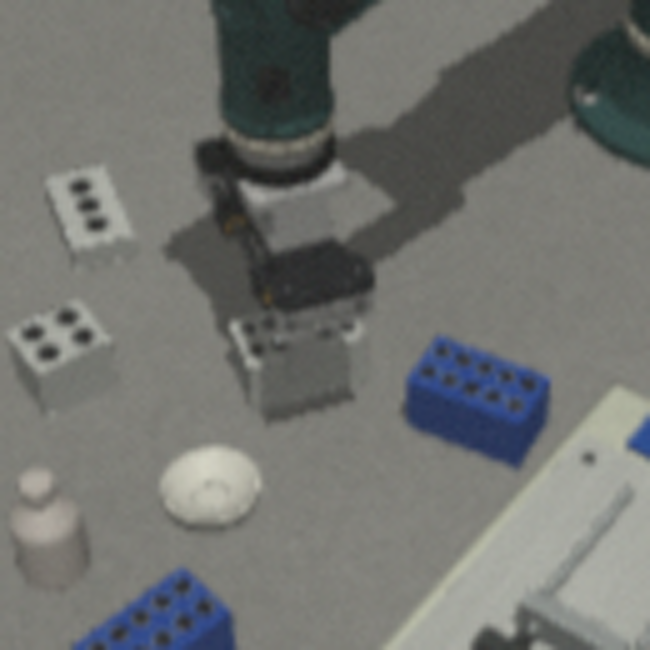

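It is steady now, so the creep came from the fast descent; I'll move more gently. The picture shows the jaws around the block (crop 240–365, 320–415), but the grip is high and 8 mm off along its length. I regrip lower and centred.

Emit:
{"op": "step_arm", "data": {
  "series": [
    [[0,0,0],0],
    [[0,0,0],0],
    [[0,0,0],0],
    [[-0.4,0,0.4],0],
    [[-0.4,0,0.4],0],
    [[0,0,0.1],0],
    [[0,0,0],0]
  ],
  "hand": -0.4
}}

```text
clock: 6.68
tcp_pos: [0.4536, -0.0617, 0.0158]
orientation: [3.036, -0.805, 0.045]
contact_force: [0.6, -0.7, -0.9]
gripper_width: 0.704
```

```bash
python3 - <<'E'
from h import *
delta([.4537,-.0637,.016],-30)
o=get_obs(); print(R.from_rotvec(o["orientation"]).as_matrix().round(3)[:,2])
E
```

```text
t 6.67 tcp [ 0.4536 -0.0617  0.0158] yaw -29.7 q [-0.26 -0.02  1.87 -0.    1.26  1.83] F [ 0.62 -0.66 -0.9 ] w 0.704
shift cm [ 0.11  0.17 -0.02] turn 0.3
[ 0.028 -0.008 -1.   ]
```

Emit:
{"op": "step_arm", "data": {
  "series": [
    [[0,0,0],0],
    [[0,0,0],0],
    [[0,0,0],0],
    [[0,0,0],0],
    [[0,0,-0.5],0],
    [[0,0,-1],0],
    [[0,0,-2],0],
    [[0,0,-2],0],
    [[0,0,-1],0],
    [[0,0,0],0]
  ],
  "hand": 1,
  "newtons": 55
}}

```text
clock: 7.92
tcp_pos: [0.4497, -0.0607, 0.082]
orientation: [3.036, -0.805, 0.037]
contact_force: [0.4, 1.1, -3.3]
gripper_width: 0.531
```

```bash
python3 - <<'E'
from h import *
delta([.5174,.2604,.22],1.3)
o=get_obs(); print(R.from_rotvec(o["orientation"]).as_matrix().round(3)[:,2])
E
```

```text
t 7.92 tcp [ 0.4497 -0.0607  0.082 ] yaw -29.72 q [-0.26 -0.09  1.79 -0.    1.41  1.83] F [ 0.36  1.06 -3.28] w 0.531
shift cm [ -9.72 -31.32 -13.85] turn -31.02
[ 0.023 -0.006 -1.   ]
```

The block is lifted (about −3.5 N). I raise, turn, then traverse.

Emit:
{"op": "step_arm", "data": {
  "series": [
    [[0,0,-3],0],
    [[0,0,-3],0],
    [[0,0,-3],-6],
    [[0,0,-1],-7],
    [[0,0,0],-7],
    [[0,0,0],-7],
    [[0,0,0],-4],
    [[0,0,0],0]
  ]
}}

```text
clock: 8.93
tcp_pos: [0.4432, -0.0591, 0.1767]
orientation: [3.138, 0.062, 0.012]
contact_force: [0.4, 0.5, -2.8]
gripper_width: 0.529
```

```bash
python3 - <<'E'
from h import *
delta([.5174,.2604,.18],1.3)
o=get_obs(); print(R.from_rotvec(o["orientation"]).as_matrix().round(3)[:,2])
E
```

```text
t 8.93 tcp [ 0.4432 -0.0591  0.1767] yaw 2.25 q [-0.26 -0.14  1.65 -0.    1.62  1.27] F [ 0.37  0.53 -2.8 ] w 0.529
shift cm [  8.67 -31.63  -0.35] turn 0.95
[ 0.008 -0.003 -1.   ]
```

Emit:
{"op": "step_arm", "data": {
  "series": [
    [[0.6,-2,-0.2],0.5],
    [[1.1,-4,-0.2],0],
    [[1.1,-4,0],0],
    [[1.1,-4,0],0],
    [[1.1,-4,0],0],
    [[1.1,-4,0],0],
    [[1.1,-4,0],0],
    [[0.6,-2,0],0],
    [[0,0,0],0],
    [[0,0,0],0]
  ]
}}

```text
clock: 10.18
tcp_pos: [0.5143, 0.2288, 0.1723]
orientation: [3.134, 0.022, -0.006]
contact_force: [-0.5, 0.0, -3.3]
gripper_width: 0.535
```

```bash
python3 - <<'E'
from h import *
delta([.5174,.2604,.18],1.3)
o=get_obs(); print(R.from_rotvec(o["orientation"]).as_matrix().round(3)[:,2])
t=read_camera("top"); s=read_camera("scene")
A=cv2.resize(t["pixels"][125:235,140:235],None,fx=4,fy=5); B=cv2.resize(s["pixels"][175:285,260:355],None,fx=4,fy=5)
cv2.imwrite("pics/p3.png",np.hstack([A,B])[...,::-1])
E
```

```text
t 10.18 tcp [0.5143 0.2288 0.1723] yaw 0.81 q [ 0.32  0.13  1.39 -0.01  1.63  1.88] F [-0.48  0.04 -3.3 ] w 0.535
shift cm [ 0.35 -3.15 -0.79] turn -0.49
[-0.004 -0.008 -1.   ]
```

View pics/p3.png

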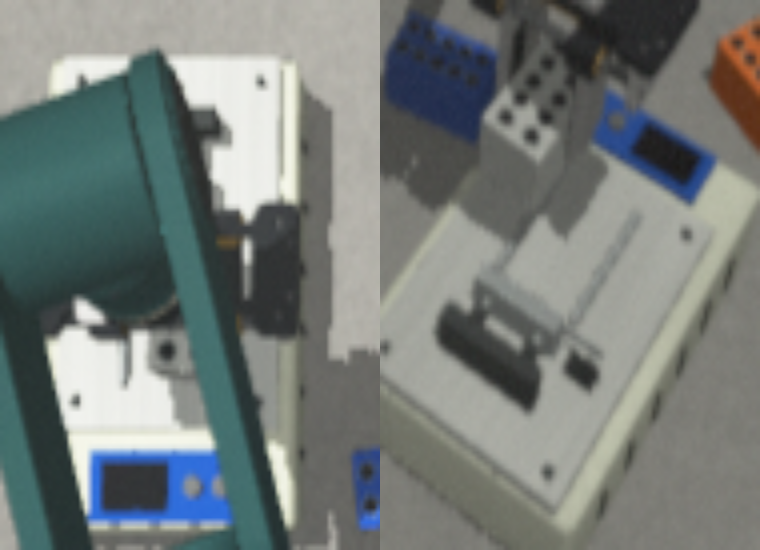

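The block hangs over the deck, still about 3 cm short toward +y. The scene half shows both rails, with the bar and ribs clear. I move in and go down partway.

Emit:
{"op": "step_arm", "data": {
  "series": [
    [[0.2,-1,0],-0.5],
    [[0.2,-1.2,0],0],
    [[0,-1,0.5],0],
    [[0,0,1],0],
    [[0,0,1],0],
    [[0,0,1],0],
    [[0,0,1],0],
    [[0,0,0.5],0],
    [[0,0,0],0],
    [[0,0,0],0]
  ]
}}

```text
clock: 11.52
tcp_pos: [0.5174, 0.2602, 0.1181]
orientation: [3.133, 0.031, -0.008]
contact_force: [0.2, 1.1, -2.8]
gripper_width: 0.532
```

```bash
python3 - <<'E'
from h import *
delta([.5174,.2594,.106],1.3)
o=get_obs(); print(R.from_rotvec(o["orientation"]).as_matrix().round(3)[:,2])
s=read_camera("scene"); save(s,"p4.png",(190,260,270,340),8)
E
```

```text
t 11.53 tcp [0.5174 0.2602 0.1181] yaw 1.13 q [ 0.37  0.19  1.43 -0.01  1.53  1.92] F [ 0.25  1.12 -2.75] w 0.532
shift cm [0.01 0.07 1.21] turn -0.17
[-0.005 -0.008 -1.   ]
```

View pics/p4.png

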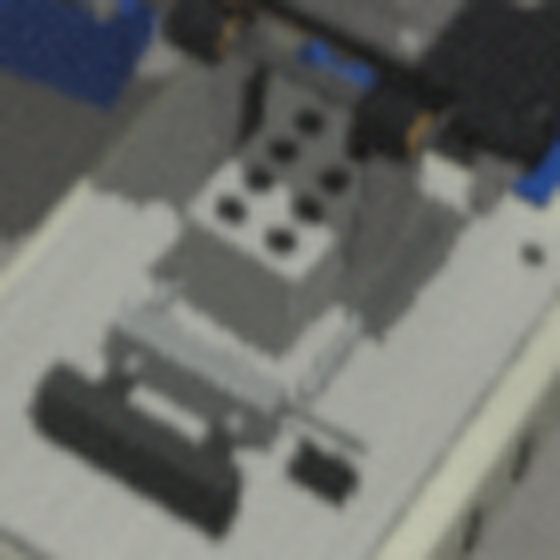

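The block hangs between the rails, its front top edge at about crop (187,211)–(290,278), with the bar beyond it at (110–285, 310–440). I check it numerically.

```bash
python3 - <<'E'
from h import *
c=read_camera("scene"); o=get_obs(); p=o["tcp_pos"]
T=R.from_rotvec(o["orientation"]).as_matrix()
S=R.from_euler("z",.0223)
f=lambda P:[((v[::-1]-[270,190]+.5)*8-.5).round().tolist() for v in proj(c,P)]
print("block top front +y,-y", f([p+T@[.045,-.025,-.034],p+T@[.045,.025,-.034]]))
print("bottom front +y,-y", f([p+T@[.045,-.025,.016],p+T@[.045,.025,.016]]))
W=lambda *q:S.apply(np.array(q)/1000)+[.5304,.2607,0]
print("rail +y end inner/outer top",f([W(40,30,97.7),W(40,36,97.7)]),"bar front top +y/-y",f([W(55,34,119.7),W(55,-34,119.7)]),"bracket",f([W(95,40,123.7),W(95,-40,123.7)]))
E
```

```text
block top front +y,-y [[307.0, 281.0], [188.0, 215.0]]
bottom front +y,-y [[293.0, 361.0], [179.0, 296.0]]
rail +y end inner/outer top [[294.0, 389.0], [308.0, 397.0]] bar front top +y/-y [[287.0, 388.0], [128.0, 298.0]] bracket [[244.0, 468.0], [53.0, 357.0]]
```

Model and picture agree within about a pixel. I lower to contact.

Emit:
{"op": "step_arm", "data": {
  "series": [
    [[0,0.05,0.5],-0.2],
    [[0,0,0.4],0],
    [[0,0,0],0]
  ]
}}

```text
clock: 12.0
tcp_pos: [0.5177, 0.2598, 0.1093]
orientation: [3.134, 0.037, -0.005]
contact_force: [-1.4, -0.5, -3.2]
gripper_width: 0.53
```

Emit:
{"op": "step_arm", "data": {
  "series": [
    [[0,0,0.2],0],
    [[0,0,0],0]
  ]
}}

```text
clock: 12.25
tcp_pos: [0.5179, 0.2599, 0.1076]
orientation: [3.134, 0.037, -0.004]
contact_force: [-0.1, 0.3, -3.2]
gripper_width: 0.533
```

Emit:
{"op": "step_arm", "data": {
  "series": [
    [[0,0,0.2],0],
    [[0,0,0],0]
  ]
}}

```text
clock: 12.5
tcp_pos: [0.5182, 0.26, 0.1075]
orientation: [3.135, 0.037, -0.002]
contact_force: [-0.3, -0.3, -3.7]
gripper_width: 0.531
```

Emit:
{"op": "step_arm", "data": {
  "series": [
    [[0,0,0.2],0],
    [[0,0,0],0]
  ]
}}

```text
clock: 12.75
tcp_pos: [0.5183, 0.2601, 0.1073]
orientation: [3.135, 0.037, 0.0]
contact_force: [-0.3, -0.7, -2.5]
gripper_width: 0.536
```

Emit:
{"op": "step_arm", "data": {
  "series": [
    [[0,0,0.2],0],
    [[0,0,0],0]
  ]
}}

```text
clock: 13.0
tcp_pos: [0.5183, 0.2601, 0.1072]
orientation: [3.135, 0.037, 0.002]
contact_force: [0.0, -0.6, -0.8]
gripper_width: 0.532
```

Support has begun (Fz −3.7 to −0.8 N). I open so the block settles flat, then grip again with the fingers clear above the rails.

Emit:
{"op": "step_arm", "data": {
  "series": [
    [[0,0,0],0],
    [[0,0,0],0],
    [[0,0,0],0],
    [[0,0,0.2],0],
    [[0,0,0],0]
  ],
  "hand": -0.35
}}

```text
clock: 13.62
tcp_pos: [0.5194, 0.2604, 0.104]
orientation: [3.136, 0.037, 0.004]
contact_force: [-0.4, -0.6, -0.5]
gripper_width: 0.672
```

```bash
python3 - <<'E'
from h import *
delta([.5174,.2594,.104],1.3)
o=get_obs(); print(R.from_rotvec(o["orientation"]).as_matrix().round(3)[:,2])
s=read_camera("scene"); save(s,"p5.png",(190,260,270,340),8)
E
```

```text
t 13.62 tcp [0.5194 0.2604 0.104 ] yaw 1.35 q [ 0.37  0.2   1.45 -0.01  1.49  1.92] F [-0.36 -0.6  -0.52] w 0.672
shift cm [-0.2  0.1  0. ] turn 0.05
[ 0.003 -0.005 -1.   ]
```

View pics/p5.png

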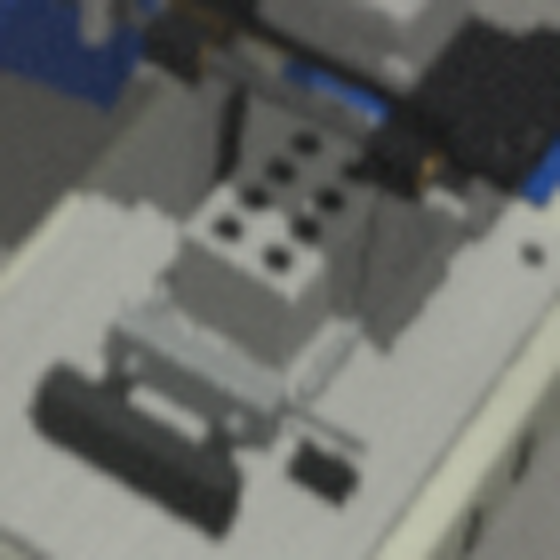

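The block now stands on the deck between the rails, with its front edge (crop (185,230)–(290,300)) short of the bar. I grip and slide.

Emit:
{"op": "step_arm", "data": {
  "series": [
    [[0,0,0],0],
    [[0,0,0],0],
    [[0,0,0],0],
    [[0,0,0],0],
    [[0,0,0],0]
  ],
  "hand": 1,
  "newtons": 55
}}

```text
clock: 14.3
tcp_pos: [0.5195, 0.2603, 0.1042]
orientation: [3.136, 0.037, 0.005]
contact_force: [0.4, -1.0, -0.8]
gripper_width: 0.534
```

Emit:
{"op": "step_arm", "data": {
  "series": [
    [[0.3,0,0],0],
    [[0.3,0,0],0],
    [[0.3,0,0],0],
    [[0,0,0],0]
  ]
}}

```text
clock: 14.8
tcp_pos: [0.5277, 0.2608, 0.1042]
orientation: [3.136, 0.038, 0.0]
contact_force: [-1.6, 0.2, 0.9]
gripper_width: 0.534
```

Emit:
{"op": "step_arm", "data": {
  "series": [
    [[0.3,0,0],0],
    [[0.2,0,0],0],
    [[0,0,0],0]
  ]
}}

```text
clock: 15.18
tcp_pos: [0.533, 0.261, 0.1042]
orientation: [3.136, 0.038, -0.0]
contact_force: [-1.1, 0.8, 2.1]
gripper_width: 0.531
```

```bash
python3 - <<'E'
from h import *
delta([.5514,.2601,.104],1.3)
o=get_obs(); print(R.from_rotvec(o["orientation"]).as_matrix().round(3)[:,2])
E
```

```text
t 15.18 tcp [0.533  0.261  0.1042] yaw 1.38 q [ 0.36  0.22  1.42 -0.    1.5   1.91] F [-1.09  0.84  2.14] w 0.531
shift cm [1.84 0.13 0.02] turn 0.08
[-0.    -0.005 -1.   ]
```

Emit:
{"op": "step_arm", "data": {
  "series": [
    [[0.3,0,0],0],
    [[0.3,0.05,0],0],
    [[0,0,0],0]
  ]
}}

```text
clock: 15.55
tcp_pos: [0.5396, 0.2607, 0.1042]
orientation: [3.136, 0.038, 0.0]
contact_force: [-1.8, 0.0, 0.4]
gripper_width: 0.532
```

Emit:
{"op": "step_arm", "data": {
  "series": [
    [[0.25,0,0],0],
    [[0,0,0],0]
  ]
}}

```text
clock: 15.8
tcp_pos: [0.5419, 0.2608, 0.1043]
orientation: [3.136, 0.038, -0.001]
contact_force: [-1.4, 0.1, 0.9]
gripper_width: 0.534
```

Emit:
{"op": "step_arm", "data": {
  "series": [
    [[0.25,0,0],0],
    [[0,0,0],0]
  ]
}}

```text
clock: 16.05
tcp_pos: [0.5434, 0.2608, 0.1043]
orientation: [3.136, 0.039, -0.005]
contact_force: [-1.2, -0.2, -0.5]
gripper_width: 0.533
```

Emit:
{"op": "step_arm", "data": {
  "series": [
    [[0.25,0,0],0],
    [[0,0,0],0]
  ]
}}

```text
clock: 16.3
tcp_pos: [0.5446, 0.2608, 0.1044]
orientation: [3.135, 0.04, -0.009]
contact_force: [-1.5, -0.7, 0.5]
gripper_width: 0.53
```

Emit:
{"op": "step_arm", "data": {
  "series": [
    [[0.25,0,0],0],
    [[0,0,0],0]
  ]
}}

```text
clock: 16.55
tcp_pos: [0.5454, 0.2608, 0.1046]
orientation: [3.135, 0.041, -0.015]
contact_force: [-2.3, -0.3, 1.2]
gripper_width: 0.53
```

Emit:
{"op": "step_arm", "data": {
  "series": [
    [[0.25,0,0],0],
    [[0,0,0],0]
  ]
}}

```text
clock: 16.8
tcp_pos: [0.546, 0.2608, 0.1048]
orientation: [3.134, 0.041, -0.023]
contact_force: [-3.9, -0.2, 2.1]
gripper_width: 0.532
```

```bash
python3 - <<'E'
from h import *
o=get_obs(); print(R.from_rotvec(o["orientation"]).as_matrix().round(3)); print(o["tcp_pos"])
for i in range(4): s=read_camera("scene"); print(np.round(get_obs()["contact_force"],2))
save(s,"p6.png",(200,260,270,340),8)
E
```

```text
[[ 1.     0.027 -0.014]
 [ 0.026 -1.    -0.007]
 [-0.014  0.007 -1.   ]]
[0.54599886 0.26076346 0.10475463]
[-4.38  0.17  1.85]
[-4.25 -0.    2.83]
[-4.99 -0.3   1.82]
[-4.86  0.42  2.11]
```

View pics/p6.png

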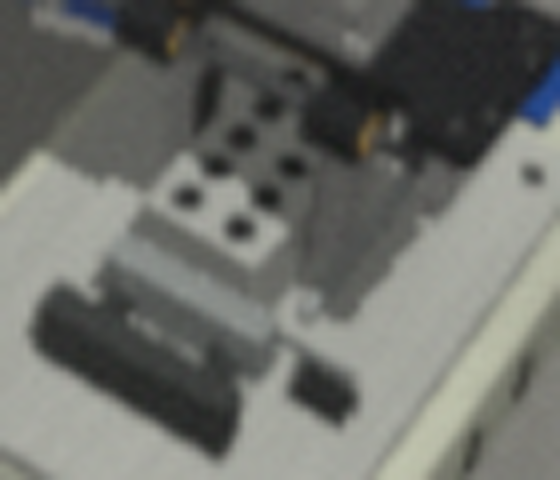

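The block's front is against the bar (edges parallel) at about 4.7 N. The picture shows the bar pushed slightly in, with its pointer just short of the ribs. I use one larger row without an idle one.

Emit:
{"op": "step_arm", "data": {
  "series": [
    [[0.7,0,0],0]
  ]
}}

```text
clock: 17.12
tcp_pos: [0.5502, 0.2608, 0.105]
orientation: [3.133, 0.043, -0.032]
contact_force: [-14.0, -1.7, 8.1]
gripper_width: 0.533
```

```bash
cat > w.py <<'E'
from h import *
import sys
for i in range(int(sys.argv[1])):
    s=read_camera("scene"); o=get_obs(); print(round(o["clock"],2),np.round(o["tcp_pos"],4),R.from_rotvec(o["orientation"]).as_matrix().round(3)[:,2],np.round(o["contact_force"],1),np.round(o["torque"],2))
np.save("last.npy",s["pixels"])
E
python3 w.py 6
```

```text
17.18 [0.5508 0.2608 0.1049] [-0.02  -0.008 -1.   ] [-11.5  -1.5   6.7] [-0.05  1.69  0.16]
17.23 [0.5507 0.2608 0.1049] [-0.02  -0.008 -1.   ] [-11.   -1.3   5.9] [-0.14  1.6   0.18]
17.27 [0.5507 0.2608 0.1049] [-0.02  -0.008 -1.   ] [-10.8  -1.6   6.2] [-0.1   1.65  0.11]
17.32 [0.5507 0.2608 0.1049] [-0.019 -0.008 -1.   ] [-10.7  -1.6   5.1] [-0.12  1.58  0.14]
17.38 [0.5507 0.2608 0.1049] [-0.019 -0.008 -1.   ] [-10.2  -2.3   6.3] [-0.12  1.61  0.15]
17.43 [0.5507 0.2608 0.1049] [-0.019 -0.008 -1.   ] [-10.4  -0.8   6.2] [-0.1   1.53  0.12]
```

Steady at about 10.4 N on the tool, bar in by about 8 mm. The tool has pitched 1°, which may lift the block's rear edge slightly. I briefly lower the grip so the block can settle flat while pushed, then firm up again.

Emit:
{"op": "step_arm", "data": {
  "series": [
    [[0.25,0,0.05],0],
    [[0.25,0,0.05],0]
  ],
  "newtons": 12
}}

```text
clock: 17.68
tcp_pos: [0.5513, 0.2603, 0.1043]
orientation: [3.132, 0.041, -0.046]
contact_force: [-10.2, -0.2, 7.8]
gripper_width: 0.528
```

```bash
python3 w.py 3
```

```text
17.73 [0.5514 0.2604 0.1043] [-0.029 -0.01  -1.   ] [-10.   -0.9   6.1] [ 0.06  1.79 -0.18]
17.77 [0.5514 0.2603 0.1042] [-0.029 -0.01  -1.   ] [-10.4  -0.8   6.6] [-0.02  1.72 -0.16]
17.82 [0.5514 0.2603 0.1043] [-0.029 -0.01  -1.   ] [-9.4 -0.7  7.4] [-0.01  1.73 -0.21]
```

TCP height is back to its on-deck value (0.1043), so the block sits flat. I firm the grip and add the remaining travel.

Emit:
{"op": "step_arm", "data": {
  "series": [
    [[0.25,0,0],0],
    [[0.45,0,-0.05],0]
  ],
  "newtons": 55
}}

```text
clock: 18.08
tcp_pos: [0.5523, 0.2603, 0.1048]
orientation: [3.13, 0.041, -0.068]
contact_force: [-13.4, -1.7, 5.5]
gripper_width: 0.529
```

```bash
python3 w.py 4; python3 - <<'E'
from h import *
s=read_camera("scene"); save(s,"p7.png",(212,257,278,338),10)
W=lambda *q:R.from_euler("z",.0223).apply(np.array(q)/1000)+[.5304,.2607,0]
f=lambda P:[((v[::-1]-[278,212]+.5)*10-.5).round().tolist() for v in proj(s,P)]
for n,x in(("rib1",62),("mid",66),("rib2",70),("rest",55)): print(n,f([W(x,44,103.7),W(x,68,103.7)]), "bar top front",f([W(x,34,119.7),W(x,-34,119.7)]))
E
```

```text
18.12 [0.5526 0.2603 0.1048] [-0.043 -0.011 -0.999] [-13.3  -1.5   6.4] [-0.07  2.16 -0.12]
18.18 [0.5526 0.2603 0.1048] [-0.043 -0.011 -0.999] [-13.1  -2.1   6.1] [-0.07  2.08 -0.04]
18.23 [0.5526 0.2603 0.1048] [-0.043 -0.011 -0.999] [-12.1  -0.8   6.3] [-0.06  2.01 -0.1 ]
18.27 [0.5526 0.2603 0.1048] [-0.042 -0.011 -0.999] [-11.6  -0.6   6. ] [-0.06  2.02 -0.07]
rib1 [[291.0, 330.0], [364.0, 372.0]] bar top front [[266.0, 282.0], [67.0, 169.0]]
mid [[284.0, 340.0], [357.0, 382.0]] bar top front [[259.0, 291.0], [59.0, 178.0]]
rib2 [[277.0, 349.0], [350.0, 391.0]] bar top front [[252.0, 301.0], [52.0, 187.0]]
rest [[304.0, 314.0], [376.0, 355.0]] bar top front [[279.0, 265.0], [80.0, 153.0]]
```

View pics/p7.png

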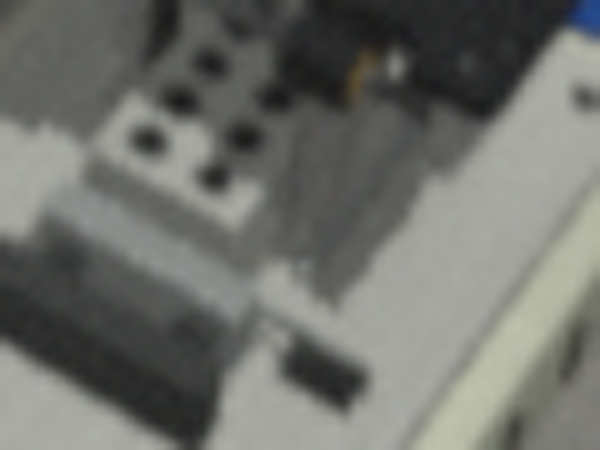

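The bar's front edge, about (70,180)–(262,290) in the crop, lies close to the predicted mid-position (59,178)–(259,291). I measure the bar travel by registering its patch against the earlier rest image.

```bash
cat > reg.py <<'E'
from h import *
c=read_camera("scene"); o=get_obs(); print(round(o["clock"],2),np.round(o["tcp_pos"],4),np.round(o["contact_force"],1),"tilt",R.from_rotvec(o["orientation"]).as_matrix()[:,2].round(3))
def full(n,r0,c0,s):
    im=cv2.imread("pics/"+n); g=np.zeros((384,512,3),np.uint8); sm=cv2.resize(im,None,fx=1/s,fy=1/s,interpolation=cv2.INTER_AREA); g[r0:r0+sm.shape[0],c0:c0+sm.shape[1]]=sm; return g
def patch(im,d,x0=57,x1=72):
    g=cv2.cvtColor(im,cv2.COLOR_BGR2GRAY).astype(np.float32)
    X,Y=np.meshgrid(np.arange(x0,x1,1.),np.arange(-30,31,2.)); L=np.c_[X.ravel()+d,Y.ravel(),0*X.ravel()]/1000
    P=R.from_euler("z",.0223).apply(L)+[.5304,.2607,.1197]; v=proj(c,P).astype(np.float32)
    return cv2.remap(g,v[:,1].reshape(X.shape),v[:,0].reshape(X.shape),cv2.INTER_LINEAR)
rest=full("p5.png",190,270,8); cur=c["pixels"][...,::-1].copy(); p6=full("p6.png",200,270,8)
ds=np.arange(-3,20.1,.25)
for x0,x1 in((57,72),(60,74),(63,76)):
    t=patch(rest,0,x0,x1)
    print((x0,x1),[(n,float(ds[k]),round(max(s),3)) for n,im in(("p6",p6),("cur",cur)) for s in [[np.corrcoef(t.ravel(),patch(im,d,x0,x1).ravel())[0,1] for d in ds]] for k in [int(np.argmax(s))]])
E
python3 reg.py
```

```text
18.38 [0.5526 0.2603 0.1048] [-12.2  -0.9   6.4] tilt [-0.042 -0.011 -0.999]
(57, 72) [('p6', 6.0, np.float64(0.981)), ('cur', 10.75, np.float64(0.973))]
(60, 74) [('p6', 5.75, np.float64(0.992)), ('cur', 10.25, np.float64(0.976))]
(63, 76) [('p6', 5.75, np.float64(0.98)), ('cur', 10.0, np.float64(0.942))]
```

Bar travel is about 10.3 mm by vision and 9–11 N by force, just under the middle. I do one more brief settling at lower grip with a slightly larger push, then firm up.

Emit:
{"op": "step_arm", "data": {
  "series": [
    [[0.35,0,0.06],0],
    [[0.35,0,0.03],0]
  ],
  "newtons": 18
}}

```text
clock: 18.62
tcp_pos: [0.5533, 0.2603, 0.1042]
orientation: [3.128, 0.041, -0.089]
contact_force: [-11.7, -2.0, 7.2]
gripper_width: 0.529
```

```bash
python3 w.py 3; python3 reg.py
```

```text
18.68 [0.5534 0.2603 0.1041] [-0.057 -0.012 -0.998] [-12.5  -2.4   7.5] [ 0.03  2.1  -0.2 ]
18.73 [0.5533 0.2603 0.1041] [-0.057 -0.012 -0.998] [-13.   -2.    6.6] [ 0.01  2.08 -0.18]
18.77 [0.5533 0.2603 0.1041] [-0.056 -0.012 -0.998] [-14.   -1.4   7.7] [ 0.04  2.1  -0.19]
18.82 [0.5533 0.2603 0.1041] [-11.4  -2.1   7.3] tilt [-0.056 -0.012 -0.998]
(57, 72) [('p6', 6.0, np.float64(0.981)), ('cur', 10.5, np.float64(0.97))]
(60, 74) [('p6', 5.75, np.float64(0.992)), ('cur', 10.0, np.float64(0.971))]
(63, 76) [('p6', 5.75, np.float64(0.98)), ('cur', 9.75, np.float64(0.935))]
```

Emit:
{"op": "step_arm", "data": {
  "series": [
    [[0.48,0,0.04],0]
  ],
  "newtons": 30
}}

```text
clock: 18.95
tcp_pos: [0.5536, 0.2603, 0.1045]
orientation: [3.127, 0.041, -0.104]
contact_force: [-17.9, -2.0, 12.7]
gripper_width: 0.526
```

```bash
python3 w.py 6; python3 reg.py; python3 - <<'E'
from h import *
s=read_camera("scene"); save(s,"p8.png",(130,290,160,360),4)
E
```

```text
19.0 [0.5538 0.2603 0.1045] [-0.067 -0.013 -0.998] [-16.   -2.   10.2] [-0.18  2.82 -0.14]
19.05 [0.5538 0.2603 0.1045] [-0.066 -0.013 -0.998] [-16.3  -2.9  10. ] [-0.15  2.74 -0.17]
19.1 [0.5537 0.2603 0.1045] [-0.066 -0.013 -0.998] [-16.   -2.1   9.7] [-0.18  2.73 -0.2 ]
19.15 [0.5537 0.2603 0.1045] [-0.066 -0.013 -0.998] [-16.2  -2.   10.4] [-0.14  2.68 -0.09]
19.2 [0.5537 0.2602 0.1045] [-0.066 -0.013 -0.998] [-15.2  -2.3  10.5] [-0.12  2.71 -0.15]
19.25 [0.5537 0.2603 0.1045] [-0.066 -0.013 -0.998] [-15.6  -2.4  11. ] [-0.16  2.63 -0.19]
19.3 [0.5537 0.2603 0.1045] [-14.9  -2.7  10. ] tilt [-0.066 -0.013 -0.998]
(57, 72) [('p6', 6.0, np.float64(0.981)), ('cur', 10.75, np.float64(0.975))]
(60, 74) [('p6', 5.75, np.float64(0.992)), ('cur', 10.5, np.float64(0.975))]
(63, 76) [('p6', 5.75, np.float64(0.98)), ('cur', 10.25, np.float64(0.94))]
```

View pics/p8.png

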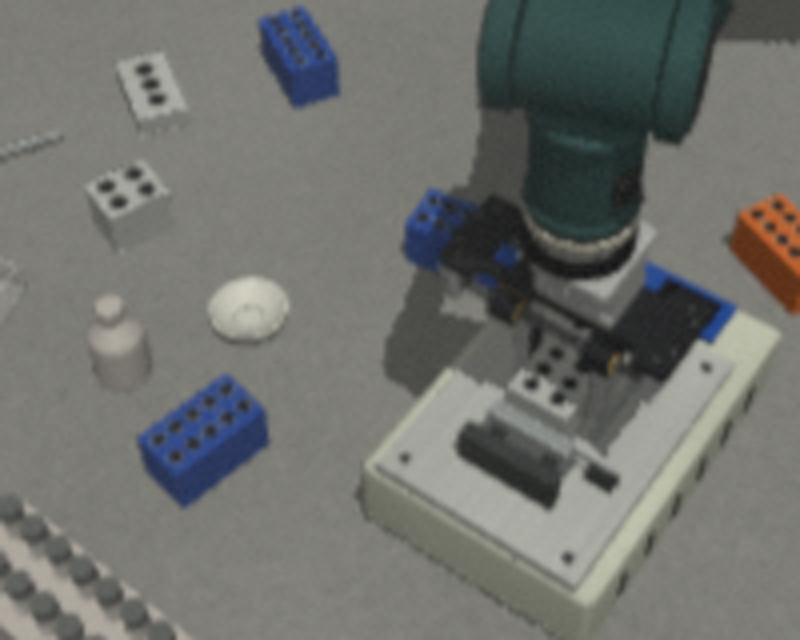

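Everything agrees: the bar is in by about 10.5 mm and stays there, and the bystanders are where they were. I hand in.

```bash
python3 -c "
from bench import *
print(finish_job())"
```

```text
the job is handed in; nothing more can be done
None
```

I handed the job in at about 19 s with the arm still gripping the ten-well aluminium block and pressing it against the stop bar. I set it flat between the rails, clear of the bar, and regripped it there. Then I slid it against the bar and pressed.

**Last checks**
- **Bar travel:** image registration gave 10.25–10.75 mm against a target of 11 mm, so the pointer should be near the middle between the ribs. I could not see the pointer itself clearly. The bar was never near the 20 mm end of its travel.
- **Force:** the tool read about 15–16 N along the push and 10 N downward. Taking off roughly 4 N of estimated deck friction leaves about 11 N on the bar. TCP position was steady for the last 0.3 s.
- **Squareness:** the block's front edge lies parallel to the bar, and the tool yaw was about 0.2° off the shaker's when last read.
- **Other objects:** in the last scene view the bystanders it shows were in place. I took no final top view, so the driver, reservoir and tip box were not fully checked.

**What disagreed**
- **Tool tilt:** the tool pitched about 4° while pressing. I twice lowered the grip so the block could settle flat. The TCP height suggests 0.5° of block pitch at most, but I did not measure it directly.
- **Bar travel earlier on:** at light load the image gave 5.8 mm and the force suggested 3–5 mm. The travel figure may therefore be off by 1–2 mm.

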